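# Scan the tagged blank and send the reading

## Task

Take the hand scanner from its cradle and read the yellow-framed tag: point it squarely at the middle of the tag with its window about 10 cm away, and hold it still there for at least one second. Then lay the scanner back fully down in both saddles of its cradle, head the same way as before, let go, and send the reading by pressing the green pedal down to its stop with the gripper and letting it spring back up. Do not knock any of the other things on the bench, shift the tags, or drop the scanner.

Things in the scene. Friction and masses are not known exactly. Their poses are not given: they have to be found in the camera images.
- scanner: cordless hand scanner, 0.24 kg: straight grey handle (34 wide, 32 mm high, x=-70 to +70) and in front an orange head (52x52x40 mm, centre at x=84, z=4) bent 45 deg down, reaching 29 mm below the handle. Origin: centre of the handle's underside; x forward along the handle, y across, z up. Grip across the handle at x=0. None while held
- scanner_window (a point): middle of the scanner's dark window (front face of the head), at (102.7, 0, -14.7) mm in the scanner's frame; its x axis points out along the beam, which in the scanner's frame points 45 deg below +x: (0.707, 0, -0.707)
- scanner_spot (a point): the reading point: 100 mm out from the window along the beam, at (173.4, 0, -85.4) mm in the scanner's frame; same axes as scanner_window
- cradle: scanner's fixed cradle: black base 124x80x12 mm, two aluminium U saddles (18 thick, at x=-47 and +33, floor 60 high, cheeks to 79, 40 mm apart at the floor, 45 at the top); free finger room between them. Origin: centre of its underside, z up, x the way the scanner's head points. Docked, the scanner's origin is at (0, 0, 60) mm, axes along the cradle's
- yellow_tag (a point): centre of the striped square tag (42 mm, in a YELLOW 54 mm frame) on a dark wooden blank on a tilting easel; z = its outward normal (towards the robot and 30 to 60 deg above level), y along the blank. About 82 mm above the bench; easel 176 wide, 90 mm deep, its board reaches up to 125 mm
- blue_tag (a point): the same on a second easel, with a BLUE frame: not the one to read
- pedal (a joint): send pedal: sprung hinge, 0 = up (front raised), 0.25 rad = at its stop; fully down takes about 9 N at the pad, and it springs back
- pedal_pad (a point): point on top of the green treadle (112 long, 80 mm wide, black ribbed pad), on the pad, 80 mm in front of the hinge; it stands about 44 mm above the bench when up and sinks about 20 mm and hardly sideways to the stop
- pedal_base: dark steel base of the pedal, 130x100x8 mm, fixed; origin at the centre of its underside; x points from the raised front of the treadle to its hinge, which lies at (52, 0, 18) mm along y
- glue_bottle: cream squeeze bottle with an orange cap, upright, 43x60 mm and 170 mm tall, loose and easily tipped; origin at the centre of its underside. Bystander
- brush_jar: glass jar, upright, diameter 66, 86 mm tall, loose; origin at the centre of its underside. Bystander
- tape_roll_blue: roll of blue tape lying flat, diameter 94, 36 mm high, loose; origin at the centre of its underside. Bystander
- spring_clamp_2: purple plastic spring clamp lying flat, 79 (x) x131 (y), 17 mm high, loose; origin at the centre of its underside. Bystander
- sanding_block: cork sanding block, 60 (its x) x110 (its y), 24 mm high, loose; origin at the centre of its underside. Bystander
- block_plane: grey metal block plane, 49 (x) x160 (y), 47 mm high, loose; origin at the centre of its underside. Bystander
Mind the look-alikes: they are no part of the job. What is shaped like the cradle but purple is not meant.

How it is judged (in metres and radians):
On the way, in this order (a step that is already met when the one before it is completed fails the run):
1. for one second the still scanner has its reading point within 20 mm of the yellow tag's middle along each side and 25 mm in depth, its beam square to the tag within 0.2 rad (x of scanner_spot in the frame of yellow_tag between -0.02 and 0.02 m and y of scanner_spot in the frame of yellow_tag between -0.02 and 0.02 m and z of scanner_spot in the frame of yellow_tag between -0.025 and 0.025 m and angle between the x axis of scanner_window and the z axis of yellow_tag, either way round below 0.2 rad and z of scanner_window in the frame of yellow_tag above 0.05 m and linear speed of scanner below 0.025 m/s and angular speed of scanner below 0.15 rad/s), for 1 s.
2. the scanner lies in its cradle, head forward, let go (x of scanner in the frame of cradle between -0.015 and 0.015 m and y of scanner in the frame of cradle between -0.01 and 0.01 m and z of scanner in the frame of cradle between 0.054 and 0.066 m and x of scanner_spot in the frame of cradle above 0.1 m and angle between the z axis of scanner and the z axis of cradle, either way round below 0.12 rad and angle between the x axis of scanner and the x axis of cradle, either way round below 0.15 rad and contact force between each of the arm, the fingers and scanner below 0.1 N and linear speed of scanner below 0.02 m/s), for 0.2 s.
3. the pedal is pressed down to its stop (value of joint pedal above 0.225 rad), for 0.1 s.
At the end, for the whole second after the job is handed in: The scanner lies at rest and released in both saddles of its cradle, head forward (origin within 15 mm lengthwise, 10 mm across and 6 mm in height of its docked place, level within 0.12 rad, in line within 0.15 rad), and the pedal is up again (under 0.04 rad) (all of step 2 and value of joint pedal below 0.04 rad); the robot touches nothing.
It fails at once if a bystander is shifted by more than 20 mm or leans over by more than 0.3 rad (distance of any of glue_bottle, brush_jar, tape_roll_blue, spring_clamp_2, sanding_block, block_plane from where it was at the start of the episode above 0.02 m or angle between any of glue_bottle, brush_jar, tape_roll_blue, spring_clamp_2, sanding_block, block_plane's own z axis and vertical above 0.3 rad).
It fails at once if a tag is shifted by more than 8 mm (distance of any of yellow_tag, blue_tag from where it was at the start of the episode above 0.008 m).
It fails at once if the scanner is dropped or laid on the bench (the underside of its handle below 40 mm) (height (world z) of scanner below 0.04 m).
It also fails if it takes over 64 s, if anything falls off the work surface, if the arm or the gripper's body presses on something with over 40 N, if the wrist force passes 120 N, or if a joint passes its speed limit or range.

## Robot

A 6-joint arm with a two-finger parallel gripper is mounted at the origin on a cart in front of the work surface, level with it; the furniture and walls round the work are solid. World frame = base frame: x ahead of the robot, y to its left, z up, the work surface at z = 0. Lengths are in m, angles in degrees, forces in N, time in s.
With the tool pointing down it reaches from about 0.225 to 0.725 m from the base axis. Payload 3.1 kg.
Tool frame: the origin (TCP) lies at the very end of the fingers, on their centre line; the grasp point (between the pads) lies r.grasp_offset behind it (r.grasp_offset is the distance from the TCP to the grasp point, in m); z points along the fingers, y is the line along which they close (so a half turn about z gives the same grasp; the last joint's range is limited). The gripper opens to 85 mm and grips with 20 to 120 N. Pads are 22 mm wide; open, the fingers measure 114 mm over their backs; the gripper's body (76 mm by 85 mm) begins 54 mm behind the grasp point. The pads swing forward as they close: fully open they stand 13 mm farther back than shut.
Start: joints at [-7.322, 2.75, 5.684, 92.934, 0, 82.678], TCP at [0.525, -0, 0.231] pointing down, gripper open.
Joint ranges: [-166.93, 166.93], [-56.73, 111.36], [-69.38, 81.34], [-121.58, 131.49], [-85.45, 84.26], [-180, 180]. Speed limits (degrees/s): [159.86, 159.86, 180, 180, 180, 180].

## Interface

Orientations are given as [roll, pitch, yaw] about the fixed x, y, z axes, in that order (R = Rz(yaw) Ry(pitch) Rx(roll)).
In Python, from rig import r gives the robot as it stands.
- The arm moves only by the tool apply_moves, never from a script. Its argument "motion" is a list of rows, each a list of 3 entries, a list of its own where there are three numbers: the finger opening in mm, from 0 to 85.4, then the shift along the tool's x, y, z in mm, then the turn about the tool's z in degrees. A call has 1 to 5 rows; each row shifts and turns the commanded pose from where the row before left it, along the tool's axes as they then stand; what a row does not reach is not made up. A row lasts 1/12 s, in which the tool goes at most 41.7 mm and 7.16 degrees, less where a joint would pass 70% of its speed; a pose out of reach is approached as far as the arm can. A call is refused whole if a number of a shift passes 41.7 or a number of a turn 7.16, either way. A call with a gripper value outside its range is refused whole. The fingers move at their own pace and stop on an object; "force" is the grip in N (left out, the last holds). Time passes only in rows, so rows that do not move let the fingers close. It gives the time, the measured TCP pose, the force, the opening and the grip force at its end, in the units of the state.
- r.sense(): the state, without advancing time (a new reading comes with each control period).
- r.snapshot(name): name is "scene" or "side" or "wrist"; returns a dict with "image" (420x560x3 uint8, blue, green, red), "range_z" (420x560 float32, m along the optical axis (not along the pixel's ray), 0 where there is no reading), "fovy" (degrees; the focal length in pixels is half the picture's height over the tangent of half this angle, whatever the lens; pixels are square), "cx", "cy" (the principal point, pixels), "dist_coeffs" ([k1, k2, p1, p2, k3] as OpenCV has them; the pictures are not rectified), "cam_to_world" (4x4, takes a point from camera to world coordinates). Camera axes: x right, y down, z forward; pixel columns grow to the right and rows downward; lengths in m; the calibration is good to about 2 mm. A picture is of the moment at which its call begins.
- r.sign_off(): hands the job in; it is judged then, once.
Trained networks look in a picture, given as the dict that the camera call returned (one of the last four; its "shot" number tells which), for a name from the list of things; names that differ only in an ending like _2 or _b are one class to them, and where a whole thing is asked for, a point or a joint stands for the part that bears it (a point fixed in the world has none). Each returns a list of dicts, best first, with "conf" (0 to 1); they miss things now and then, are a little off and sometimes report something else, mostly with a low value. They report only what shows in the picture. A call takes as long as a camera call. They do not tell look-alikes from the thing itself.
- r.spot_in(picture, target): "box" ([left, top, right, bottom] in pixels, round what is visible of it).
- r.tip_of(picture, target): "location" ([column, row] in pixels: a listed point, or the origin of a listed thing).
The state is a dict: "time_s": time; "qpos": joint angles; "joint_vel": joint speeds; "effort": joint torques, N m; "eef_pos": TCP position; "tcp_rot": TCP orientation; "ft_force": force on the tool from outside, world axes, zero at the start; "moment": the same for the moment, N m; "grip_width": finger opening in m; "finger_force": force on a finger pad.
Only numpy, scipy, OpenCV 4.12 (cv2) and the standard library are available. Lean on these libraries where they do the work, as an engineer would, in place of code of your own. Each camera call takes 0.05 s, during which the arm holds its last target. There are 200 camera calls.

## Working session

There is one attempt and no reset: what is moved stays moved. The work goes in short steps, Python scripts to look and compute and a tool call to move; the robot and the scene stay as the last step left them, time stands still between calls to the robot, and variables do not carry over. Pictures are saved under pics/ and viewed, at most 10 in all, crops included, and the job is handed in when it is done.

Besides the shell and the picture viewer there is one more tool, called in YAML: its name, and indented under it one key for each argument. apply_moves: Moves the arm, as the interface text tells. Its arguments: {"type":"object","properties":{"motion":{"type":"array","items":{"type":"array"}},"force":{"type":"number"}},"required":["motion"]}

```bash
mkdir -p pics; cat > h.py <<'E'
import numpy as np, cv2
from rig import r
def K(s):
    f=210/np.tan(np.radians(s["fovy"])/2); return np.array([[f,0,s["cx"]],[0,f,s["cy"]],[0,0,1]])
def pts(s,px):
    """pixels (N,2) -> world points using depth (median 3x3)"""
    px=np.atleast_2d(np.array(px,float)); n=cv2.undistortPoints(px[:,None],K(s),np.array(s["dist_coeffs"],float))[:,0]
    out=[]
    for (u,v),(a,b) in zip(px,n):
        u,v=int(round(u)),int(round(v)); w=s["range_z"][max(v-1,0):v+2,max(u-1,0):u+2]; w=w[w>0]
        z=np.median(w) if w.size else np.nan
        out.append((s["cam_to_world"]@[a*z,b*z,z,1])[:3])
    return np.array(out)
def cloud(s):
    v,u=np.mgrid[0:420,0:560]; px=np.stack([u,v],-1).reshape(-1,1,2).astype(float)
    n=cv2.undistortPoints(px,K(s),np.array(s["dist_coeffs"],float))[:,0]; z=s["range_z"].reshape(-1,1)
    P=np.hstack([n*z,z,np.ones_like(z)])@s["cam_to_world"].T
    P[z[:,0]<=0]=np.nan
    return P[:,:3].reshape(420,560,3)
E
python3 - <<'E'
from h import *
np.set_printoptions(precision=3,suppress=True)
print(r.sense(), r.grasp_offset)
names=["scanner","scanner_window","cradle","yellow_tag","blue_tag","pedal","pedal_pad","pedal_base","glue_bottle","brush_jar","tape_roll_blue","spring_clamp_2","sanding_block","block_plane"]
for c in ["scene","side"]:
    s=r.snapshot(c); cv2.imwrite(f"pics/{c}0.png",s["image"]); np.save(f"{c}0.npy",s,allow_pickle=True)
    print(c,s["cam_to_world"][:3,3])
    for n in names:
        for d in r.tip_of(s,n)[:2]: print(n,round(d["conf"],2),np.round(d["location"]),pts(s,d["location"])[0])
E
```

```text
{'time_s': 0.0, 'qpos': array([-7.324,  2.792,  5.589, 92.935,  0.001, 82.678]), 'joint_vel': array([ 0.051, -0.046,  0.017,  0.032, -0.   , -0.086]), 'effort': array([  0.   , -33.878,  32.002,   0.02 ,  -0.   ,   0.   ]), 'eef_pos': array([0.524, 0.   , 0.23 ]), 'tcp_rot': array([-179.863,   -0.018,   89.999]), 'ft_force': array([ 0.349, -0.073, -0.409]), 'moment': array([-0.042,  0.025, -0.038]), 'finger_force': 0.0, 'grip_width': 0.08523333170218339} 0.0187
scene [ 0.004 -0.719  0.729]
scanner 0.86 [184. 167.] [0.464 0.261 0.069]
scanner_window 0.76 [211. 158.] [0.562 0.273 0.06 ]
cradle 0.91 [219. 300.] [ 0.298 -0.176  0.013]
cradle 0.82 [184. 184.] [0.458 0.259 0.012]
yellow_tag 0.63 [364. 225.] [ 0.671 -0.241  0.08 ]
blue_tag 0.59 [274. 155.] [0.706 0.148 0.078]Traceback (most recent call last):
  File "<stdin>", line 9, in <module>
ValueError: it knows: block_plane, blue_tag, brush_jar, cradle, glue_bottle, pedal_base, pedal_pad, sanding_block, scanner, scanner_spot, scanner_window, spring_clamp, tape_roll_blue, yellow_tag
```

```bash
python3 - <<'E'
from h import *
np.set_printoptions(precision=3,suppress=True)
names=["scanner","scanner_window","cradle","yellow_tag","blue_tag","pedal_pad","pedal_base","glue_bottle","brush_jar","tape_roll_blue","spring_clamp","sanding_block","block_plane"]
import pickle
for c in ["scene","side"]:
    s=r.snapshot(c); cv2.imwrite(f"pics/{c}0.png",s["image"]); pickle.dump(s,open(f"{c}0.pkl","wb"))
    print(c,s["cam_to_world"][:3,3])
    for n in names:
        for d in r.tip_of(s,n)[:2]: print(n,round(d["conf"],2),np.round(d["location"]),pts(s,d["location"])[0])
E
```

```text
scene [ 0.004 -0.719  0.729]
scanner 0.68 [184. 165.] [0.462 0.258 0.077]
scanner_window 0.97 [208. 158.] [0.55  0.27  0.065]
cradle 0.97 [185. 186.] [0.455 0.249 0.013]
cradle 0.66 [219. 306.] [ 0.292 -0.189  0.012]
yellow_tag 0.7 [278. 153.] [0.712 0.138 0.086]
yellow_tag 0.61 [361. 224.] [ 0.671 -0.233  0.079]
blue_tag 0.87 [275. 154.] [0.709 0.147 0.08 ]
blue_tag 0.37 [266. 235.] [ 0.501 -0.08   0.025]
pedal_pad 0.93 [321. 296.] [ 0.461 -0.32   0.044]
pedal_base 0.71 [328. 307.] [ 0.451 -0.352  0.048]
glue_bottle 0.59 [266. 233.] [ 0.503 -0.079  0.03 ]
tape_roll_blue 0.63 [274. 268.] [ 0.46  -0.163  0.003]
spring_clamp 0.79 [291. 224.] [ 0.592 -0.069  0.01 ]
sanding_block 0.92 [221. 219.] [0.454 0.055 0.015]
block_plane 0.68 [416. 288.] [ 0.655 -0.417  0.026]
side [0.549 0.803 0.789]
scanner 0.68 [309. 311.] [0.479 0.296 0.088]
scanner_window 0.89 [264. 328.] [0.569 0.319 0.07 ]
scanner_window 0.22 [296. 166.] [ 0.473 -0.287  0.036]
cradle 0.81 [312. 330.] [0.469 0.288 0.013]
cradle 0.64 [357. 198.] [ 0.298 -0.154  0.013]
yellow_tag 0.56 [229. 164.] [ 0.674 -0.238  0.081]
blue_tag 0.76 [206. 258.] [0.702 0.135 0.076]
pedal_pad 0.76 [298. 154.] [ 0.462 -0.345  0.043]
pedal_base 0.65 [204. 260.] [0.705 0.142 0.076]
pedal_base 0.61 [293. 164.] [ 0.481 -0.293  0.038]
glue_bottle 0.87 [280. 228.] [ 0.527 -0.028  0.013]
brush_jar 0.86 [214. 235.] [0.69  0.07  0.087]
tape_roll_blue 0.63 [300. 201.] [ 0.471 -0.118  0.034]
spring_clamp 0.77 [252. 227.] [ 0.606 -0.041  0.008]
sanding_block 0.79 [300. 261.] [0.482 0.101 0.023]
block_plane 0.71 [232. 155.] [ 0.668 -0.291  0.077]
```

View pics/scene0.png

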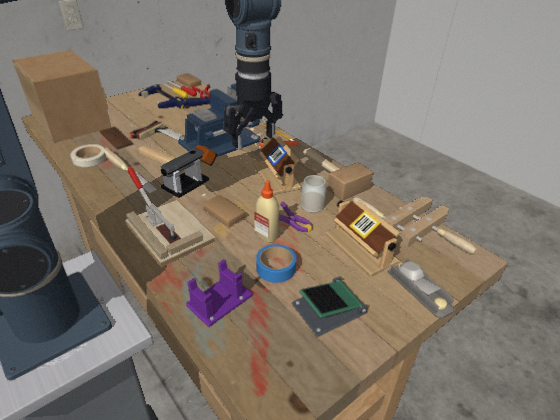

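View pics/side0.png

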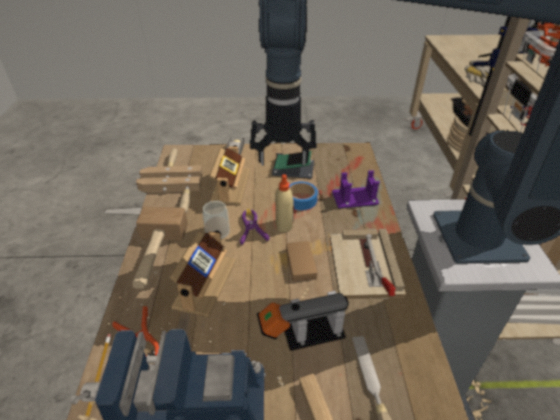

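```bash
python3 - <<'E'
from h import *
import pickle
np.set_printoptions(precision=3,suppress=True)
H=[];
for c,t in [("scene",(363,225)),("side",(229,164))]:
    s=pickle.load(open(f"{c}0.pkl","rb")); P=cloud(s); im=s["image"]
    # handle top
    x,y,z=P[...,0],P[...,1],P[...,2]
    m=(x>.36)&(x<.58)&(y>.18)&(y<.36)&(z>.084)&(z<.11)
    Q=P[m]; mn=Q[:,:2].mean(0); w,v=np.linalg.eigh(np.cov(Q[:,:2].T)); d=v[:,1]*np.sign(v[0,1])
    a=(Q[:,:2]-mn)@d; b=(Q[:,:2]-mn)@[-d[1],d[0]]
    print(c,"handle",len(Q),mn,"yaw",np.degrees(np.arctan2(d[1],d[0])),"z",np.percentile(Q[:,2],[5,50,95]),"ext",np.percentile(a,[0,2,50,98,100]),np.percentile(b,[2,98]), 'mid2-98',mn+d*(np.percentile(a,1)+np.percentile(a,99))/2+np.array([-d[1],d[0]])*np.percentile(b,[2,98]).mean())
    # cradle base
    m=(abs(x-.465)<.12)&(abs(y-.265)<.12)&(z>.008)&(z<.016)&(im.max(-1)<70)
    Q=P[m][:,:2].astype(np.float32); print(" base",len(Q),cv2.minAreaRect(Q))
    # tag: yellow pixels
    hsv=cv2.cvtColor(im,cv2.COLOR_BGR2HSV); u,v_=t
    Y=(hsv[...,0]>20)&(hsv[...,0]<34)&(hsv[...,1]>120)&(hsv[...,2]>100)
    M=np.zeros_like(Y); M[v_-25:v_+25,u-25:u+25]=1; Y&=M&(z>.04)&(z<.14)
    vv,uu=np.nonzero(Y); print(" yellow",len(uu),uu.min(),uu.max(),vv.min(),vv.max())
    hull=cv2.convexHull(np.stack([uu,vv],1)); F=np.zeros(Y.shape,np.uint8); cv2.fillConvexPoly(F,hull,1)
    Q=P[F>0]; Q=Q[~np.isnan(Q[:,0])]
    for _ in range(4):
        cc=np.median(Q,0); U,S,Vt=np.linalg.svd(Q-Q.mean(0),full_matrices=False); n=Vt[2]*np.sign(Vt[2,2]); r_=(Q-Q.mean(0))@n; Q=Q[abs(r_)<max(2*r_.std(),.001)]
    print(" tag centre",Q.mean(0),"rect",cv2.minAreaRect(hull)[0],pts(s,[cv2.minAreaRect(hull)[0]]),"n",n,"elev",np.degrees(np.arcsin(n[2])),"az",np.degrees(np.arctan2(n[1],n[0])),"rms",r_.std())
    # highest stuff map
    for nm,(bx,by) in dict(bottle=(.515,-.05),jar=(.69,.06),tape=(.465,-.14)).items():
        m=(abs(x-bx)<.06)&(abs(y-by)<.06)&(z>.03); print(" ",nm,P[m].min(0),P[m].max(0))
    m=(abs(x-.46)<.09)&(abs(y+.33)<.09)&(z>.028)&(z<.06); print(" pedal",P[m].mean(0),cv2.minAreaRect(P[m][:,:2].astype(np.float32)))
E
```

```text
scene handle 412 [0.478 0.273] yaw 12.11157886059206 z [0.085 0.091 0.094] ext [-0.081 -0.076 -0.002  0.076  0.084] [-0.016  0.021] mid2-98 [0.477 0.275]
 base 338 ((0.46597960591316223, 0.27377262711524963), (0.12331875413656235, 0.08277075737714767), 14.57712459564209)
 yellow 174 349 380 210 237
 tag centre [ 0.675 -0.24   0.081] rect (364.6816711425781, 223.73037719726562) [[ 0.674 -0.241  0.083]] n [-0.532  0.051  0.845] elev 57.716313790511485 az 174.51532536682464 rms 0.001395911665259786
  bottle [ 0.455 -0.091  0.03 ] [0.575 0.01  0.553]
  jar [0.662 0.051 0.031] [0.74  0.12  0.099]
  tape [ 0.415 -0.2    0.03 ] [ 0.525 -0.08   0.119]
 pedal [ 0.469 -0.332  0.042] ((0.4804774522781372, -0.3321450352668762), (0.0945046916604042, 0.11696278303861618), 84.70211029052734)
side handle 1203 [0.486 0.286] yaw 12.885333557935075 z [0.085 0.09  0.093] ext [-0.091 -0.082  0.001  0.072  0.077] [-0.02   0.018] mid2-98 [0.481 0.284]
 base 931 ((0.4658772051334381, 0.2893214821815491), (0.12230325490236282, 0.06054651364684105), 12.817073822021484)
 yellow 72 220 238 156 173
 tag centre [ 0.676 -0.236  0.079] rect (228.84617614746094, 164.7692413330078) [[ 0.675 -0.235  0.079]] n [-0.547  0.045  0.836] elev 56.72282941741498 az 175.32801163964842 rms 0.0013325462080145583
  bottle [ 0.457 -0.066  0.03 ] [0.575 0.01  0.589]
  jar [0.664 0.    0.033] [0.745 0.12  0.099]
  tape [ 0.418 -0.2    0.03 ] [ 0.499 -0.112  0.041]
 pedal [ 0.476 -0.316  0.039] ((0.4744791090488434, -0.3209076523780823), (0.07985963672399521, 0.09573337435722351), 81.60663604736328)
```

```bash
cat >> h.py <<'E'
def plan(tgt,yaw,n,grip,start=None,pr=True):
    """rows to go from the measured pose to tgt (m), yaw (deg, tool x heading)"""
    st=r.sense(); p=np.array(st["eef_pos"]) if start is None else np.array(start[:3]); y=st["tcp_rot"][2] if start is None else start[3]
    dy=(yaw-y+180)%360-180; tgt=np.array(tgt,float); rows=[]
    for k in range(n):
        c,s=np.cos(np.radians(y)),np.sin(np.radians(y)); d=(tgt-p)/(n-k)*1000
        t=np.round([d[0]*c+d[1]*s, d[0]*s-d[1]*c, -d[2]],0 if n-k>1 else 1)
        w=round(-dy/(n-k),1); rows.append([grip,[float(a) for a in t],w])
        p=p+np.array([t[0]*c+t[1]*s,t[0]*s-t[1]*c,-t[2]])/1000; y-=w; dy+=w
    for i in range(0,n,5): print(str(rows[i:i+5]).replace(" ",""))
    print("end",np.round(p,4),round(y,1)); return [*p,y]
E
python3 - <<'E'
from h import *
np.set_printoptions(precision=3,suppress=True)
s=r.snapshot("wrist"); cv2.imwrite("pics/w0.png",s["image"]); st=r.sense()
print(s["cam_to_world"],s["fovy"],st["eef_pos"])
for n in ["yellow_tag","pedal_pad","glue_bottle"]:
    for d in r.tip_of(s,n)[:1]: print(n,d,pts(s,d["location"]))
e=plan([.52,-.16,.27],135,8,85)
E
```

```text
[[ 1.    -0.    -0.     0.525]
 [-0.    -0.959 -0.284  0.072]
 [-0.     0.284 -0.959  0.374]
 [ 0.     0.     0.     1.   ]] 70.02768346592161 [ 0.525 -0.     0.231]
glue_bottle {'location': [273.4, 224.6], 'conf': 0.62} [[ 0.518 -0.028  0.087]]
[[85,[-20.0,-1.0,-5.0],np.float64(-5.6)],[85,[-20.0,-3.0,-5.0],np.float64(-5.6)],[85,[-19.0,-4.0,-5.0],np.float64(-5.6)],[85,[-19.0,-6.0,-5.0],np.float64(-5.6)],[85,[-18.0,-8.0,-5.0],np.float64(-5.7)]]
[[85,[-18.0,-10.0,-5.0],np.float64(-5.6)],[85,[-16.0,-12.0,-4.0],np.float64(-5.7)],[85,[-15.3,-13.2,-4.7],np.float64(-5.6)]]
end [ 0.52 -0.16  0.27] 135.0
```

View pics/w0.png

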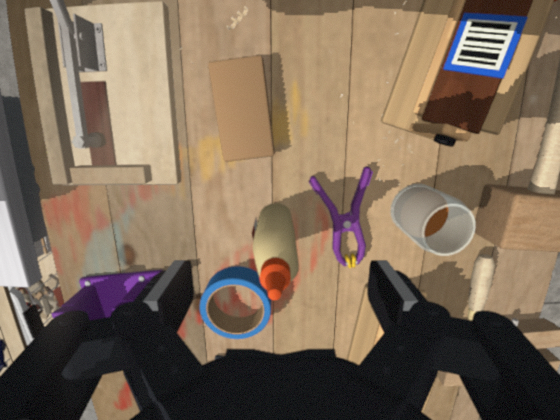

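```bash
sed -i 's/w=round(-dy/w=round(float(-dy)/; s/(n-k),1); rows/(n-k),1); rows/' h.py; python3 - <<'E'
from h import *
e=plan([.57,-.22,.29],175,13,85)
E
```

```text
[[85,[-17.0,3.0,-5.0],-6.5],[85,[-17.0,2.0,-4.0],-6.5],[85,[-17.0,-0.0,-5.0],-6.5],[85,[-17.0,-2.0,-4.0],-6.6],[85,[-17.0,-4.0,-5.0],-6.5]]
[[85,[-16.0,-6.0,-4.0],-6.6],[85,[-15.0,-8.0,-5.0],-6.5],[85,[-14.0,-10.0,-4.0],-6.6],[85,[-13.0,-12.0,-5.0],-6.5],[85,[-12.0,-13.0,-4.0],-6.6]]
[[85,[-10.0,-14.0,-5.0],-6.5],[85,[-9.0,-15.0,-4.0],-6.6],[85,[-6.4,-16.0,-4.7],-6.5]]
end [ 0.57 -0.22  0.29] 175.0
```

apply_moves:
  motion:
    - [85,[-17,3,-5],-6.5]
    - [85,[-17,2,-4],-6.5]
    - [85,[-17,0,-5],-6.5]
    - [85,[-17,-2,-4],-6.6]
    - [85,[-17,-4,-5],-6.5]

```text
time_s: 2.32
eef_pos: [0.5435, -0.0846, 0.2544]
tcp_rot: [-180.0, -0.0, 122.9]
ft_force: [0.6, -0.4, -0.2]
grip_width: 0.085
finger_force: 0.0
```

apply_moves:
  motion:
    - [85,[-16,-6,-4],-6.6]
    - [85,[-15,-8,-5],-6.5]
    - [85,[-14,-10,-4],-6.6]
    - [85,[-13,-12,-5],-6.5]
    - [85,[-12,-13,-4],-6.6]

```text
time_s: 2.73
eef_pos: [0.5598, -0.1699, 0.2766]
tcp_rot: [180.0, 0.0, 155.7]
ft_force: [0.8, -0.1, 0.8]
grip_width: 0.0851
finger_force: 0.0
```

apply_moves:
  motion:
    - [85,[-10,-14,-5],-6.5]
    - [85,[-9,-15,-4],-6.6]
    - [85,[-6.4,-16,-4.7],-6.5]
    - [85,[0,0,0],0]
    - [85,[0,0,0],0]

```text
time_s: 3.15
eef_pos: [0.5701, -0.2206, 0.2897]
tcp_rot: [180.0, -0.0, 174.8]
ft_force: [0.2, 0.9, -0.8]
grip_width: 0.0848
finger_force: 0.0
```

```bash
cat > tag.py <<'E'
from h import *
np.set_printoptions(precision=4,suppress=True)
s=r.snapshot("wrist"); cv2.imwrite("pics/w1.png",s["image"]); P=cloud(s); im=s["image"]
print(r.sense()["eef_pos"],r.sense()["tcp_rot"])
print([ (d["location"],d["conf"]) for d in r.tip_of(s,"yellow_tag")])
hsv=cv2.cvtColor(im,cv2.COLOR_BGR2HSV); z=P[...,2]
Y=((hsv[...,0]>20)&(hsv[...,0]<34)&(hsv[...,1]>150)&(hsv[...,2]>110)&(z>.04)&(z<.13)).astype(np.uint8)
n,l,stt,_=cv2.connectedComponentsWithStats(Y,connectivity=8); k=1+np.argmax(stt[1:,4]); print(stt[k])
vv,uu=np.nonzero(l==k); hull=cv2.convexHull(np.stack([uu,vv],1)); 
F=np.zeros(Y.shape,np.uint8); cv2.fillConvexPoly(F,hull,1); Q=P[F>0]; Q=Q[~np.isnan(Q[:,0])]
for _ in range(4):
    m=Q.mean(0); n=np.linalg.svd(Q-m,full_matrices=False)[2][2]; n*=np.sign(n[2]); e=(Q-m)@n; Q=Q[abs(e)<max(2.5*e.std(),5e-4)]
print("c",m,"n",n,"elev",np.degrees(np.arcsin(n[2])),"az",np.degrees(np.arctan2(n[1],n[0])),"rms",e.std(),len(Q))
q=cv2.approxPolyN(hull,4)[0] if hasattr(cv2,"approxPolyN") else cv2.boxPoints(cv2.minAreaRect(hull))
q=np.array(q,float).reshape(4,2)
# PnP cross-check: 54 mm square
nn=cv2.undistortPoints(q[:,None],K(s),np.array(s["dist_coeffs"],float))
o=np.array([[-1,1,0],[1,1,0],[1,-1,0],[-1,-1,0]],float)*.027
for R in cv2.solvePnPGeneric(o,nn,np.eye(3),None,flags=cv2.SOLVEPNP_IPPE)[1:3] and zip(*cv2.solvePnPGeneric(o,nn,np.eye(3),None,flags=cv2.SOLVEPNP_IPPE)[1:3]):
    w=s["cam_to_world"][:3,:3]@cv2.Rodrigues(R[0])[0][:,2]; w*=np.sign(w[2]); t=s["cam_to_world"]@np.append(R[1].ravel(),1)
    print("pnp",t[:3],w,np.degrees(np.arcsin(w[2])))
E
python3 tag.py
```

```text
[ 0.5699 -0.2198  0.2898] [179.9556  -0.0242 174.8688]
[([276.2, 269.0], 0.96)]
[252 244  44  44 599]
c [ 0.6762 -0.2384  0.0801] n [-0.5579  0.0664  0.8273] elev 55.818548679031515 az 173.21701195795023 rms 0.0009559536445423038 1757
pnp [ 0.6735 -0.2384  0.0849] [-0.5365 -0.0192  0.8437] 57.53420948305698
pnp [ 0.6738 -0.2381  0.085 ] [-0.3523  0.1406  0.9253] 67.70723545144239
```

View pics/w1.png

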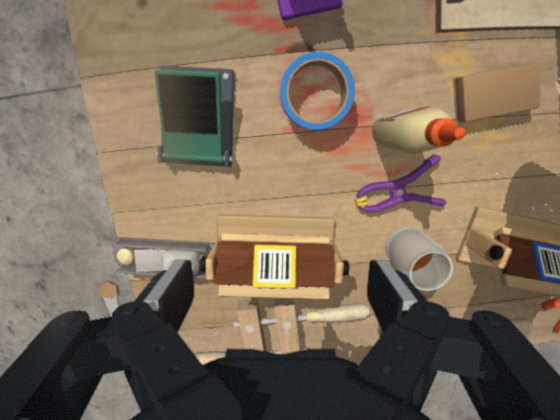

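```bash
python3 - <<'E'
from h import *
import pickle
np.set_printoptions(precision=4,suppress=True)
s=r.snapshot("wrist"); pickle.dump(s,open("w1.pkl","wb")); P=cloud(s)
for n in ["pedal_pad","pedal_base","scanner_window"]:
    for d in r.tip_of(s,n)[:1]: print(n,d,pts(s,d["location"]))
z=P[...,2]; g=(abs(P[...,0]-.47)<.09)&(abs(P[...,1]+.34)<.09)&(z>.025)&(z<.06)
Q=P[g]; print(cv2.minAreaRect(Q[:,:2].astype(np.float32)))
m=Q.mean(0); n=np.linalg.svd(Q-m,full_matrices=False)[2][2]; print(m,n)
s=pickle.load(open("side0.pkl","rb")); C=cloud(s); m=(C[...,1]>.36)&(C[...,1]<.75)&(C[...,2]>.1)&(C[...,0]>.3)&(C[...,0]<.7); Q=C[m]
print("tall stuff y>0.36",Q.min(0),Q.max(0))
plan([.47,.275,.27],-167,16,85)
E
```

```text
pedal_base {'location': [195.7, 119.6], 'conf': 0.95} [[ 0.4852 -0.3197  0.0388]]
((0.484825998544693, -0.3288130760192871), (0.09765233099460602, 0.1171959787607193), 80.31025695800781)
[ 0.4772 -0.3268  0.0399] [ 0.2574 -0.0326  0.9658]
tall stuff y>0.36 [0.5933 0.3834 0.1   ] [0.7    0.5009 0.1622]
[[85,[9.0,30.0,1.0],-1.1],[85,[8.0,30.0,1.0],-1.1],[85,[8.0,31.0,1.0],-1.1],[85,[7.0,31.0,1.0],-1.1],[85,[7.0,31.0,1.0],-1.1]]
[[85,[6.0,31.0,1.0],-1.1],[85,[5.0,31.0,1.0],-1.1],[85,[5.0,31.0,1.0],-1.1],[85,[4.0,31.0,2.0],-1.1],[85,[4.0,31.0,1.0],-1.2]]
[[85,[3.0,31.0,2.0],-1.1],[85,[2.0,32.0,1.0],-1.2],[85,[2.0,31.0,2.0],-1.1],[85,[1.0,32.0,1.0],-1.2],[85,[0.0,31.0,2.0],-1.1]]
[[85,[-0.5,31.9,1.0],-1.2]]
end [0.47  0.275 0.27 ] 193.0
```

apply_moves:
  motion:
    - [85,[9,30,1],-1.1]
    - [85,[8,30,1],-1.1]
    - [85,[8,31,1],-1.1]
    - [85,[7,31,1],-1.1]
    - [85,[7,31,1],-1.1]

```text
time_s: 3.87
eef_pos: [0.5378, -0.0633, 0.285]
tcp_rot: [180.0, 0.0, -179.5]
ft_force: [1.3, -0.2, 0.3]
grip_width: 0.0849
finger_force: 0.0
```

apply_moves:
  motion:
    - [85,[6,31,1],-1.1]
    - [85,[5,31,1],-1.1]
    - [85,[5,31,1],-1.1]
    - [85,[4,31,2],-1.1]
    - [85,[4,31,1],-1.2]

```text
time_s: 4.28
eef_pos: [0.5063, 0.0904, 0.279]
tcp_rot: [180.0, 0.0, -173.8]
ft_force: [0.5, -0.1, 0.3]
grip_width: 0.085
finger_force: 0.0
```

apply_moves:
  motion:
    - [85,[3,31,2],-1.1]
    - [85,[2,32,1],-1.2]
    - [85,[2,31,2],-1.1]
    - [85,[1,32,1],-1.2]
    - [85,[0,31,2],-1.1]

```text
time_s: 4.7
eef_pos: [0.4753, 0.2447, 0.2713]
tcp_rot: [180.0, 0.0, -168.1]
ft_force: [0.4, -0.1, -0.5]
grip_width: 0.0849
finger_force: 0.0
```

apply_moves:
  motion:
    - [85,[-0.5,31.9,1],-1.2]
    - [85,[0,0,0],0]
    - [85,[0,0,0],0]

```text
time_s: 4.95
eef_pos: [0.4692, 0.2757, 0.2697]
tcp_rot: [-180.0, -0.0, -166.8]
ft_force: [0.4, -0.1, 0.4]
grip_width: 0.0848
finger_force: 0.0
```

```bash
python3 - <<'E'
from h import *
np.set_printoptions(precision=4,suppress=True)
s=r.snapshot("wrist"); cv2.imwrite("pics/w2.png",s["image"]); P=cloud(s); st=r.sense(); print(st["eef_pos"],st["tcp_rot"])
for n in ["scanner","scanner_window","cradle"]:
    for d in r.tip_of(s,n)[:1]: print(n,d,pts(s,d["location"]))
x,y,z=[P[...,i] for i in range(3)]
def rect(m,t):
    m=cv2.morphologyEx(m.astype(np.uint8),cv2.MORPH_OPEN,np.ones((3,3)))>0
    n,l,a,_=cv2.connectedComponentsWithStats(m.astype(np.uint8)); k=1+np.argmax(a[1:,4]); Q=P[l==k]
    print(t,len(Q),cv2.minAreaRect(Q[:,:2].astype(np.float32)),"z",np.median(Q[:,2])); return Q
near=(abs(x-.47)<.13)&(abs(y-.28)<.09)
Q=rect(near&(z>.086)&(z<.098),"handle top")
rect(near&(z>.006)&(z<.018)&(s["image"].max(-1)<60),"base")
rect(near&(z>.070)&(z<.083),"saddles")
E
```

```text
[0.4697 0.2746 0.27  ] [-179.9612   -0.0137 -166.9003]
scanner {'location': [277.2, 185.0], 'conf': 0.83} [[0.4645 0.2707 0.0916]]
scanner_window {'location': [279.0, 261.3], 'conf': 0.92} [[0.5533 0.2934 0.0908]]
handle top 4010 ((0.481579452753067, 0.2788126766681671), (0.15919919312000275, 0.04978879168629646), 13.378761291503906) z 0.0912306141702075
base 552 ((0.4733912944793701, 0.24726876616477966), (0.06021512299776077, 0.01775825209915638), 12.701637268066406) z 0.011816614274352294
saddles 133 ((0.42857658863067627, 0.24108196794986725), (0.01743510738015175, 0.007586019579321146), 12.12978744506836) z 0.07814320815254377
```

View pics/w2.png

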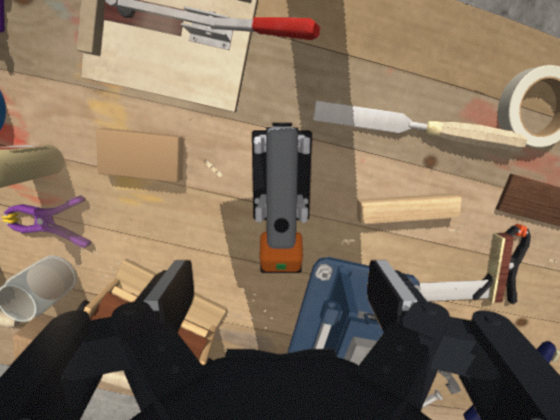

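```bash
python3 - <<'E'
from h import *
np.set_printoptions(precision=4,suppress=True)
s=r.snapshot("wrist"); P=cloud(s)
h=np.radians(13.0); d=np.array([np.cos(h),np.sin(h)]); nrm=np.array([-d[1],d[0]]); o=np.array([.466,.272])
L=(P[...,:2]-o)@d; B=(P[...,:2]-o)@nrm; z=P[...,2]
for a in np.arange(-.07,.06,.01):
    m=(abs(L-a)<.003)&(abs(B)<.05)&(z>.08)&(z<.1); b=B[m]; print(round(a,3),m.sum(),b.min() if b.size else 0,b.max() if b.size else 0,"mid",(b.min()+b.max())/2 if b.size else 0)
m=(abs(B)<.01)&(abs(L)<.2)&(z>.083); print("len",L[m].min(),L[m].max())
m=(abs(B)<.008)&(abs(L+.07)<.03); i=np.argsort(L[m]); print(np.c_[L[m][i],z[m][i]][::12])
for side in (-1,1):
    m=(B*side>.019)&(B*side<.032)&(abs(z-.077)<.006)&(abs(L)<.06); print(side,np.sort(L[m])[[0,-1]],np.histogram(L[m],np.arange(-.07,.07,.005)))
E
```

```text
-0.07 18 -0.004764915676265526 0.01331794329176041 mid 0.004276513807747442
-0.06 163 -0.011167726452805386 0.01966258367788517 mid 0.004247428612539891
-0.05 192 -0.02331144011842198 0.020919218482243884 mid -0.0011961108180890481
-0.04 194 -0.021252474784926215 0.03009068352791338 mid 0.0044191043714935825
-0.03 166 -0.012549102416535727 0.019998521870006048 mid 0.0037247097267351604
-0.02 177 -0.012662790797566065 0.02023319543870628 mid 0.0037852023205701066
-0.01 178 -0.01279895190178224 0.020371295932155233 mid 0.003786172015186496
0.0 170 -0.012928735240430159 0.02055952775424688 mid 0.0038153962569083613
0.01 169 -0.01303853397649177 0.02078093321745073 mid 0.003871199620479479
0.02 160 -0.011934006836219778 0.02089204378024162 mid 0.004479018472010921
0.03 148 -0.02031975690909638 0.032870234898993426 mid 0.0062752389949485236
0.04 149 -0.012178026888755624 0.019986371416417018 mid 0.003904172263830697
0.05 132 -0.012324305071499458 0.020185852250709763 mid 0.003930773589605152
len -0.1644156775649748 0.10104852298791876
[[-0.1     0.0004]
 [-0.0987  0.0011]
 [-0.0975  0.000
[... 1209 characters left out ...]
, 26,  5,  0,  0,  0,  0]), array([-0.07 , -0.065, -0.06 , -0.055, -0.05 , -0.045, -0.04 , -0.035,
       -0.03 , -0.025, -0.02 , -0.015, -0.01 , -0.005,  0.   ,  0.005,
        0.01 ,  0.015,  0.02 ,  0.025,  0.03 ,  0.035,  0.04 ,  0.045,
        0.05 ,  0.055,  0.06 ,  0.065,  0.07 ]))
1 [-0.0597  0.0454] (array([ 0,  0,  4, 14, 25, 30, 27,  6,  4,  3,  0,  0,  0,  0,  0,  0,  0,
        1,  2, 20, 27, 27, 21,  3,  0,  0,  0,  0]), array([-0.07 , -0.065, -0.06 , -0.055, -0.05 , -0.045, -0.04 , -0.035,
       -0.03 , -0.025, -0.02 , -0.015, -0.01 , -0.005,  0.   ,  0.005,
        0.01 ,  0.015,  0.02 ,  0.025,  0.03 ,  0.035,  0.04 ,  0.045,
        0.05 ,  0.055,  0.06 ,  0.065,  0.07 ]))
```

```bash
python3 -c "
from h import *
plan([.4676,.2763,.055],-167,10,85)"
```

```text
[[85,[0.0,0.0,22.0],-0.0],[85,[0.0,0.0,21.0],-0.0],[85,[0.0,0.0,22.0],-0.0],[85,[0.0,1.0,21.0],-0.0],[85,[0.0,0.0,22.0],-0.0]]
[[85,[0.0,1.0,21.0],-0.0],[85,[1.0,0.0,22.0],-0.0],[85,[0.0,1.0,21.0],-0.0],[85,[1.0,0.0,22.0],-0.1],[85,[0.3,0.9,21.3],-0.0]]
end [0.4676 0.2763 0.055 ] -167.0
```

apply_moves:
  motion:
    - [85,[0,0,22],0]
    - [85,[0,0,21],0]
    - [85,[0,0,22],0]
    - [85,[0,1,21],0]
    - [85,[0,0,22],0]
  force: 50

```text
time_s: 5.62
eef_pos: [0.4707, 0.274, 0.1614]
tcp_rot: [180.0, 0.1, -167.1]
ft_force: [0.7, -1.5, -0.3]
grip_width: 0.0853
finger_force: 0.0
```

apply_moves:
  motion:
    - [85,[0,1,21],0]
    - [85,[1,0,22],0]
    - [85,[0,1,21],0]
    - [85,[1,0,22],0]
    - [85,[0.3,0.9,21.3],0]

```text
time_s: 6.03
eef_pos: [0.4676, 0.2761, 0.0539]
tcp_rot: [-180.0, 0.0, -167.1]
ft_force: [0.2, 0.4, -0.1]
grip_width: 0.0849
finger_force: 0.0
```

apply_moves:
  motion:
    - [25,[0,0,0],0]
    - [25,[0,0,0],0]
    - [25,[0,0,0],0]
    - [25,[0,0,0],0]
    - [25,[0,0,0],0]

```text
time_s: 6.45
eef_pos: [0.4691, 0.2779, 0.0573]
tcp_rot: [180.0, 0.3, -167.0]
ft_force: [0.3, 1.1, -1.8]
grip_width: 0.0332
finger_force: 50.6
```

apply_moves:
  motion:
    - [25,[0,0,0],0]
    - [25,[0,0,0],0]
    - [25,[0,0,0],0]
    - [25,[0,0,0],0]
    - [25,[0,0,0],0]

```text
time_s: 6.87
eef_pos: [0.4691, 0.2779, 0.0572]
tcp_rot: [180.0, 0.3, -167.0]
ft_force: [0.6, -2.4, 6.4]
grip_width: 0.0335
finger_force: 51.6
```

```bash
python3 - <<'E'
from h import *
import pickle
np.set_printoptions(precision=3,suppress=True,linewidth=150)
o=np.array([.4676,.2763]);h=np.radians(13);d=np.array([np.cos(h),np.sin(h)]);n=np.array([-d[1],d[0]])
H=np.zeros((9,13))
for f in ("side0","scene0"):
    P=cloud(pickle.load(open(f+".pkl","rb"))).reshape(-1,3); P=P[~np.isnan(P[:,0])&(P[:,2]<.5)]
    L=(P[:,:2]-o)@d;B=(P[:,:2]-o)@n
    for i,b in enumerate(np.arange(-.1,.08,.02)):
        for j,a in enumerate(np.arange(.04,.3,.02)):
            m=(abs(L-a)<.01)&(abs(B-b)<.01)
            if m.any(): H[i,j]=max(H[i,j],np.percentile(P[m,2],95))
print("cols L .04..; rows B -.1..");print(H)
E
```

```text
cols L .04..; rows B -.1..
[[0.002 0.002 0.001 0.002 0.002 0.003 0.003 0.002 0.014 0.059 0.09  0.09  0.001]
 [0.002 0.002 0.002 0.003 0.004 0.003 0.002 0.002 0.003 0.011 0.002 0.002 0.001]
 [0.002 0.003 0.002 0.003 0.002 0.003 0.002 0.003 0.003 0.002 0.002 0.003 0.005]
 [0.076 0.013 0.002 0.001 0.002 0.002 0.002 0.003 0.002 0.003 0.003 0.003 0.002]
 [0.091 0.09  0.093 0.087 0.067 0.003 0.003 0.003 0.002 0.001 0.002 0.002 0.002]
 [0.095 0.093 0.094 0.088 0.067 0.002 0.002 0.003 0.003 0.003 0.003 0.001 0.004]
 [0.091 0.091 0.093 0.085 0.066 0.001 0.002 0.003 0.004 0.01  0.014 0.003 0.016]
 [0.075 0.012 0.001 0.002 0.001 0.001 0.051 0.016 0.016 0.069 0.082 0.162 0.161]
 [0.002 0.001 0.001 0.001 0.014 0.026 0.083 0.083 0.077 0.107 0.13  0.162 0.162]]
```

apply_moves:
  motion:
    - [25,[0,0,-5],0]
    - [25,[0,0,-13],0]
    - [25,[0,0,-13],0]
    - [25,[0,0,-13],0]
    - [25,[0,0,-6],0]

```text
time_s: 7.28
eef_pos: [0.4674, 0.2777, 0.1059]
tcp_rot: [180.0, 0.0, -167.0]
ft_force: [-0.4, -0.2, -2.4]
grip_width: 0.0335
finger_force: 50.7
```

apply_moves:
  motion:
    - [25,[-18,0,0],0]
    - [25,[-20,0,0],0]
    - [25,[-20,0,0],0]
    - [25,[-20,0,0],0]
    - [25,[-14,0,0],0]

```text
time_s: 7.7
eef_pos: [0.5577, 0.2982, 0.1035]
tcp_rot: [-180.0, -0.1, -167.0]
ft_force: [0.4, -0.6, -1.7]
grip_width: 0.0333
finger_force: 50.7
```

apply_moves:
  motion:
    - [25,[0,0,0],0]
    - [25,[0,0,0],0]
  force: 30

```text
time_s: 7.87
eef_pos: [0.5564, 0.2978, 0.1034]
tcp_rot: [-180.0, -0.2, -167.0]
ft_force: [-0.5, -0.5, -1.8]
grip_width: 0.0334
finger_force: 50.6
```

```bash
cat > tilt.py <<'E'
from h import *
import sys
np.set_printoptions(precision=4,suppress=True)
st=r.sense(); t=np.array(st["eef_pos"]); yw=np.radians(st["tcp_rot"][2]); d=-np.array([np.cos(yw),np.sin(yw)]); n=np.array([-d[1],d[0]])
for c in ("side","wrist","scene"):
    s=r.snapshot(c); P=cloud(s); cv2.imwrite(f"pics/{c}_{sys.argv[1]}.png",s["image"])
    L=(P[...,:2]-t[:2])@d; B=(P[...,:2]-t[:2])@n; z=P[...,2]-t[2]
    g=s["image"].astype(int); grey=(g.max(-1)-g.min(-1)<25)&(g.max(-1)<150)
    m=(abs(B)<.010)&grey&(z>.01)&(z<.06)&(((L>.018)&(L<.052))|((L<-.018)&(L>-.062)))
    if m.sum()<30: print(c,m.sum()); continue
    a,z_=L[m],z[m]
    for _ in range(5):
        p=np.polyfit(a,z_,1); e=z_-np.polyval(p,a); k=abs(e)<max(2*e.std(),.0015); a,z_=a[k],z_[k]
    print(c,len(a),"L",a.min(),a.max(),"tilt down",-np.degrees(np.arctan(p[0])),"top at grip z-tcp",p[1],"rms",e.std())
print(st["eef_pos"],st["tcp_rot"],st["ft_force"],st["grip_width"],st["time_s"])
E
python3 tilt.py a
```

```text
side 257 L -0.06198186136395482 0.051936913711315244 tilt down 0.020778102810767456 top at grip z-tcp 0.03425026509706439 rms 0.0008424129223780368
wrist 6477 L -0.06199729749265922 0.026115163772629738 tilt down 0.4349477526971923 top at grip z-tcp 0.034659462841324845 rms 0.00056504127069228
scene 46 L -0.060161408955950145 0.024837002021123055 tilt down 0.5130625506279135 top at grip z-tcp 0.034927789794807367 rms 0.0007877788283481889
[0.5564 0.2978 0.1034] [-179.9887   -0.1626 -167.0132] [-0.5106 -0.5165 -1.8046] 0.03339263054414753 7.8667
```

View pics/side_a.png

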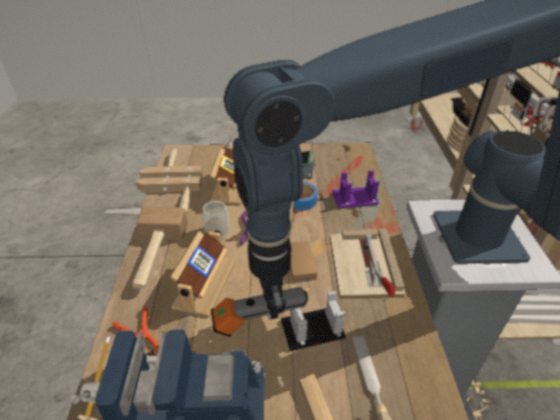

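apply_moves:
  motion:
    - [25,[0,0,14],0]
    - [25,[0,0,14],0]
    - [25,[0,0,10],0]
    - [25,[0,0,5],0]
    - [25,[0,0,4],0]
  force: 30

```text
time_s: 8.43
eef_pos: [0.5557, 0.2978, 0.0566]
tcp_rot: [-180.0, -0.1, -167.0]
ft_force: [-1.4, 0.3, 2.8]
grip_width: 0.0336
finger_force: 51.3
```

apply_moves:
  motion:
    - [25,[0,0,2],0]
    - [25,[0,0,2],0]
    - [25,[0,0,2],0]
    - [25,[0,0,2],0]
    - [25,[0,0,0],0]

```text
time_s: 8.85
eef_pos: [0.5575, 0.2984, 0.0526]
tcp_rot: [180.0, 0.1, -167.0]
ft_force: [-2.0, -1.2, 5.0]
grip_width: 0.0331
finger_force: 52.1
```

```bash
python3 tilt.py b
```

```text
side 270 L -0.06170391127382257 0.05195846555999721 tilt down 4.453138766387923 top at grip z-tcp 0.034585589331232916 rms 0.0010608271765334683
wrist 6860 L -0.06188954241369519 0.028869621086659417 tilt down 4.970683215325517 top at grip z-tcp 0.0347296957859289 rms 0.0005643706846056846
scene 40 L -0.06165005104743286 0.026273716097354644 tilt down 3.9622300240338544 top at grip z-tcp 0.035543034809710924 rms 0.0007252733708395775
[0.5575 0.2984 0.0526] [ 179.9783    0.1377 -166.9895] [-1.9967 -1.2294  5.0254] 0.033132028604850476 8.85
```

apply_moves:
  motion:
    - [25,[0,0,2],0]
    - [25,[0,0,2],0]
    - [25,[0,0,2],0]
    - [25,[0,0,1],0]
    - [25,[0,0,0],0]

```text
time_s: 9.42
eef_pos: [0.5591, 0.2988, 0.0467]
tcp_rot: [180.0, 0.3, -167.0]
ft_force: [-0.2, -1.2, 6.2]
grip_width: 0.0336
finger_force: 53.4
```

```bash
python3 tilt.py c
```

```text
side 262 L -0.06176008218453606 0.05192534995754426 tilt down 10.64169926305215 top at grip z-tcp 0.034940610804573405 rms 0.0011460557774256555
wrist 7104 L -0.06182774452077924 0.03105893263331517 tilt down 11.107589900007783 top at grip z-tcp 0.03525512571563194 rms 0.0005655653473499496
scene 34 L -0.06170141270238991 -0.018368951750388295 tilt down 9.180891014227589 top at grip z-tcp 0.03661555984323393 rms 0.0006497265825022876
[0.5591 0.2988 0.0467] [ 179.9654    0.3444 -167.0011] [-0.219  -1.2136  6.228 ] 0.0335523819388045 9.4167
```

```bash
python3 -c "
from h import *
e=plan([.5591,.2988,.285],-167,10,25)
e=plan([.527,-.2227,.25],174,22,25,start=e)"
```

```text
[[25,[0.0,0.0,-24.0],-0.0],[25,[0.0,0.0,-24.0],-0.0],[25,[0.0,0.0,-24.0],-0.0],[25,[0.0,0.0,-24.0],-0.0],[25,[0.0,0.0,-24.0],-0.0]]
[[25,[0.0,0.0,-24.0],-0.0],[25,[0.0,0.0,-24.0],-0.0],[25,[0.0,0.0,-23.0],-0.0],[25,[0.0,0.0,-24.0],-0.0],[25,[0.0,0.0,-23.3],-0.0]]
end [0.5591 0.2988 0.285 ] -167.0
[[25,[7.0,-23.0,2.0],0.9],[25,[6.0,-23.0,2.0],0.9],[25,[6.0,-23.0,2.0],0.9],[25,[6.0,-23.0,2.0],0.9],[25,[5.0,-23.0,1.0],0.9]]
[[25,[5.0,-23.0,2.0],0.9],[25,[5.0,-23.0,1.0],0.8],[25,[4.0,-23.0,2.0],0.9],[25,[4.0,-23.0,1.0],0.8],[25,[4.0,-24.0,2.0],0.9]]
[[25,[3.0,-24.0,1.0],0.8],[25,[3.0,-24.0,2.0],0.9],[25,[2.0,-24.0,1.0],0.8],[25,[2.0,-24.0,2.0],0.9],[25,[2.0,-24.0,1.0],0.8]]
[[25,[1.0,-24.0,2.0],0.9],[25,[1.0,-23.0,1.0],0.8],[25,[1.0,-24.0,2.0],0.9],[25,[0.0,-23.0,1.0],0.8],[25,[0.0,-24.0,2.0],0.9]]
[[25,[0.0,-23.0,1.0],0.8],[25,[-0.2,-23.8,2.0],0.9]]
end [ 0.527  -0.2227  0.25  ] -186.0
```

apply_moves:
  motion:
    - [25,[0,0,-8],0]
    - [25,[0,0,-20],0]
    - [25,[0,0,-25],0]
    - [25,[0,0,-25],0]
    - [25,[0,0,-25],0]
  force: 50

```text
time_s: 9.98
eef_pos: [0.5568, 0.2981, 0.1469]
tcp_rot: [180.0, 0.0, -167.0]
ft_force: [0.1, 0.5, -1.8]
grip_width: 0.0335
finger_force: 52.1
```

apply_moves:
  motion:
    - [25,[0,0,-25],0]
    - [25,[0,0,-30],0]
    - [25,[0,0,-30],0]
    - [25,[0,0,-30],0]
    - [25,[0,0,-20],0]

```text
time_s: 10.4
eef_pos: [0.5575, 0.2984, 0.2849]
tcp_rot: [180.0, 0.3, -167.0]
ft_force: [0.4, 0.2, -1.2]
grip_width: 0.0332
finger_force: 52.1
```

apply_moves:
  motion:
    - [25,[7,-23,2],0.9]
    - [25,[6,-23,2],0.9]
    - [25,[6,-23,2],0.9]
    - [25,[6,-23,2],0.9]
    - [25,[5,-23,1],0.9]

```text
time_s: 10.82
eef_pos: [0.5497, 0.1785, 0.2719]
tcp_rot: [-180.0, 0.0, -171.5]
ft_force: [0.8, 0.2, -2.3]
grip_width: 0.0332
finger_force: 52.2
```

apply_moves:
  motion:
    - [25,[5,-23,2],0.9]
    - [25,[5,-23,1],0.8]
    - [25,[4,-23,2],0.9]
    - [25,[4,-23,1],0.8]
    - [25,[4,-24,2],0.9]

```text
time_s: 11.23
eef_pos: [0.5417, 0.0606, 0.2643]
tcp_rot: [-180.0, 0.1, -175.8]
ft_force: [0.2, 0.3, -1.6]
grip_width: 0.0331
finger_force: 52.2
```

apply_moves:
  motion:
    - [25,[3,-24,1],0.8]
    - [25,[3,-24,2],0.9]
    - [25,[2,-24,1],0.8]
    - [25,[2,-24,2],0.9]
    - [25,[2,-24,1],0.8]

```text
time_s: 11.65
eef_pos: [0.5349, -0.06, 0.257]
tcp_rot: [-180.0, 0.0, 180.0]
ft_force: [-0.5, 0.3, -2.6]
grip_width: 0.0333
finger_force: 52.2
```

apply_moves:
  motion:
    - [25,[1,-24,2],0.9]
    - [25,[1,-23,1],0.8]
    - [25,[1,-24,2],0.9]
    - [25,[0,-23,1],0.8]
    - [25,[0,-24,2],0.9]

```text
time_s: 12.07
eef_pos: [0.5284, -0.1778, 0.2493]
tcp_rot: [-180.0, 0.1, 175.7]
ft_force: [0.9, 0.7, -2.1]
grip_width: 0.0331
finger_force: 52.2
```

apply_moves:
  motion:
    - [25,[0,-23,1],0.8]
    - [25,[0,-24,2],0.9]
    - [25,[0,0,0],0]
    - [25,[0,0,0],0]

```text
time_s: 12.4
eef_pos: [0.5243, -0.2246, 0.2456]
tcp_rot: [180.0, -0.0, 173.9]
ft_force: [-0.4, 0.4, -1.9]
grip_width: 0.0337
finger_force: 52.1
```

```bash
python3 tilt.py d; python3 - <<'E'
from h import *
np.set_printoptions(precision=4,suppress=True)
st=r.sense(); t=np.array(st["eef_pos"]); yw=np.radians(st["tcp_rot"][2]); d=-np.array([np.cos(yw),np.sin(yw)]); n=np.array([-d[1],d[0]])
s=r.snapshot("wrist"); P=cloud(s); L=(P[...,:2]-t[:2])@d; B=(P[...,:2]-t[:2])@n; z=P[...,2]-t[2]
m=(abs(B)<.012)&(z>.025)&(z<.06)&(L>-.1); print("tail end L",np.percentile(L[m],[0,1,2]))
m=(z>.03)&(z<.06)&(abs(B)<.025)&(L<-.02)&(L>-.06); print("B",np.percentile(B[m],[1,99]))
E
```

```text
side 85 L -0.06093502110403565 0.051105387415094516 tilt down 10.370292489452552 top at grip z-tcp 0.03468419636278837 rms 0.0010015093832751595
wrist 6926 L -0.06104645502793148 0.03204468839360438 tilt down 11.21831945456907 top at grip z-tcp 0.03559375703959675 rms 0.0005652319453731934
scene 113 L -0.06194747688873886 0.026768356304743432 tilt down 10.903492461673036 top at grip z-tcp 0.03645182588243616 rms 0.0006387519902293269
[ 0.5243 -0.2246  0.2456] [179.9754  -0.0075 173.8696] [-0.3647  0.4124 -1.8545] 0.033699198875937475 12.4
tail end L [-0.0734 -0.0719 -0.0713]
B [-0.0163  0.0165]
```

View pics/wrist_d.png

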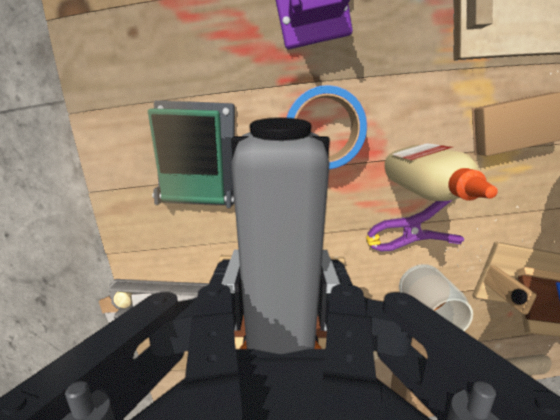

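apply_moves:
  motion:
    - [25,[-1,0,12],0]
    - [25,[-1,1,12],0]
    - [25,[-1,1,12],0]
    - [25,[-1,0,10],0]
    - [25,[-1,0,6],0]

```text
time_s: 13.02
eef_pos: [0.5293, -0.2211, 0.1919]
tcp_rot: [179.9, -0.1, 174.1]
ft_force: [-1.1, 0.2, -1.5]
grip_width: 0.0334
finger_force: 52.2
```

apply_moves:
  motion:
    - [25,[0,0,0],0]
    - [25,[0,0,0],0]
    - [25,[0,0,0],0]
    - [25,[0,0,0],0]
    - [25,[0,0,0],0]

```text
time_s: 13.43
eef_pos: [0.5301, -0.2224, 0.1947]
tcp_rot: [-180.0, 0.1, 174.0]
ft_force: [0.1, -0.1, -2.8]
grip_width: 0.0333
finger_force: 52.2
```

```bash
python3 tilt.py e; python3 - <<'E'
from h import *
np.set_printoptions(precision=4,suppress=True)
for c in ("scene","side"):
    s=r.snapshot(c); cv2.imwrite(f"pics/r_{c}.png",cv2.resize(s["image"][130:300,180:440] if c=="scene" else s["image"][100:300,130:330],None,fx=3,fy=3))
    for n in ("scanner_window","yellow_tag"): print(c,n,[(d["location"],d["conf"],pts(s,d["location"])[0]) for d in r.tip_of(s,n)[:1]])
E
```

```text
side 83 L -0.06004739474372011 0.0515989531156352 tilt down 10.842225688619395 top at grip z-tcp 0.03463735926649432 rms 0.0009741722966995148
wrist 6831 L -0.06065424900661098 0.031115819546539244 tilt down 11.19007994339217 top at grip z-tcp 0.03516947349038225 rms 0.0005410763048636386
scene 102 L -0.06113754529227214 0.02736925429931848 tilt down 10.972301106914053 top at grip z-tcp 0.035633694222815405 rms 0.0007013169291758223
[ 0.5301 -0.2224  0.1947] [-179.9618    0.0894  173.9928] [ 0.0872 -0.0727 -2.7921] 0.03325735270664718 13.4333
scene scanner_window [([317.7, 198.4], 0.48, array([ 0.5094, -0.2361,  0.2268]))]
scene yellow_tag [([417.8, 290.3], 0.42, array([ 0.6536, -0.4238,  0.0254]))]
side scanner_window [([245.3, 141.0], 0.82, array([ 0.6198, -0.2038,  0.1787]))]
side yellow_tag [([229.3, 161.8], 0.64, array([ 0.674 , -0.2464,  0.0821]))]
```

View pics/r_scene.png

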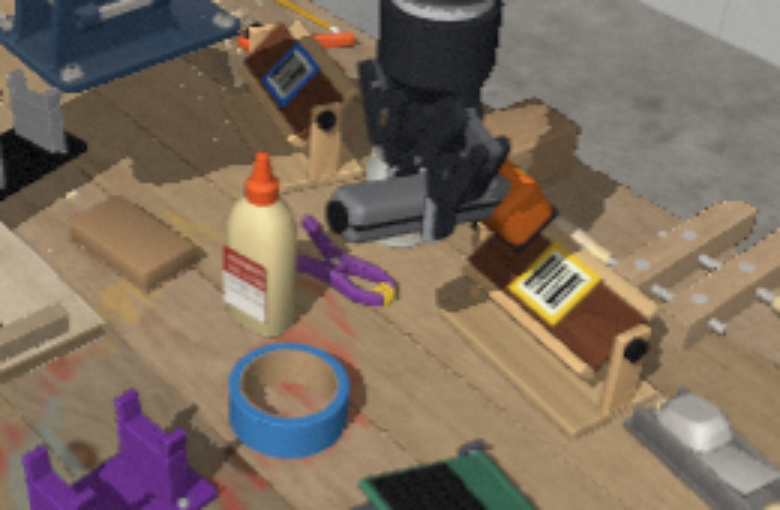

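apply_moves:
  motion:
    - [25,[0,0,0],0]
    - [25,[0,0,0],0]
    - [25,[0,0,0],0]
    - [25,[0,0,0],0]
    - [25,[0,0,0],0]

```text
time_s: 14.3
eef_pos: [0.5297, -0.2221, 0.1937]
tcp_rot: [180.0, 0.0, 174.0]
ft_force: [0.6, 0.0, -2.7]
grip_width: 0.0334
finger_force: 52.2
```

apply_moves:
  motion:
    - [25,[0,0,0],0]
    - [25,[0,0,0],0]
    - [25,[0,0,0],0]
    - [25,[0,0,0],0]
    - [25,[0,0,0],0]

```text
time_s: 14.72
eef_pos: [0.5297, -0.2221, 0.1937]
tcp_rot: [-180.0, 0.0, 174.0]
ft_force: [-0.1, 0.4, -2.0]
grip_width: 0.0332
finger_force: 52.2
```

apply_moves:
  motion:
    - [25,[0,0,0],0]
    - [25,[0,0,0],0]
    - [25,[0,0,0],0]
    - [25,[0,0,0],0]
    - [25,[0,0,0],0]

```text
time_s: 15.13
eef_pos: [0.5297, -0.2221, 0.1937]
tcp_rot: [180.0, -0.0, 174.0]
ft_force: [1.0, -0.3, -1.7]
grip_width: 0.0333
finger_force: 52.2
```

```bash
python3 -c "
from h import *
s=r.sense(); print(s['eef_pos'],s['time_s'])
e=plan([.525,-.2224,.27],174,5,25)
e=plan([.4691,.2779,.27],-167,21,25,start=e)
e=plan([.4691,.2779,.10],-167,9,25,start=e)"
```

```text
[ 0.52972713 -0.22207537  0.19368282] 15.1333
[[25,[1.0,-0.0,-15.0],0.0],[25,[1.0,-0.0,-15.0],0.0],[25,[1.0,-0.0,-15.0],0.0],[25,[1.0,-0.0,-16.0],0.0],[25,[0.7,-0.8,-15.3],0.0]]
end [ 0.525  -0.2224  0.27  ] 174.0
[[25,[5.0,23.0,-0.0],-0.9],[25,[5.0,24.0,-0.0],-0.9],[25,[4.0,24.0,-0.0],-0.9],[25,[4.0,24.0,-0.0],-0.9],[25,[4.0,24.0,-0.0],-0.9]]
[[25,[3.0,24.0,-0.0],-0.9],[25,[3.0,24.0,-0.0],-0.9],[25,[3.0,24.0,-0.0],-0.9],[25,[2.0,24.0,-0.0],-0.9],[25,[2.0,24.0,-0.0],-0.9]]
[[25,[1.0,24.0,-0.0],-0.9],[25,[1.0,24.0,-0.0],-0.9],[25,[1.0,24.0,-0.0],-0.9],[25,[0.0,24.0,-0.0],-0.9],[25,[-0.0,24.0,-0.0],-0.9]]
[[25,[-0.0,24.0,-0.0],-0.9],[25,[-1.0,24.0,-0.0],-0.9],[25,[-1.0,23.0,-0.0],-0.9],[25,[-2.0,23.0,-0.0],-0.9],[25,[-2.0,24.0,-0.0],-0.9]]
[[25,[-2.1,23.3,-0.0],-1.0]]
end [0.4691 0.2779 0.27  ] 193.0
[[25,[0.0,-0.0,19.0],0.0],[25,[0.0,-0.0,19.0],0.0],[25,[0.0,-0.0,19.0],0.0],[25,[0.0,-0.0,19.0],0.0],[25,[0.0,-0.0,19.0],0.0]]
[[25,[0.0,-0.0,19.0],0.0],[25,[0.0,-0.0,19.0],0.0],[25,[0.0,-0.0,18.0],0.0],[25,[0.0,-0.0,19.0],0.0]]
end [0.4691 0.2779 0.1   ] 193.0
```

apply_moves:
  motion:
    - [25,[1,0,-15],0]
    - [25,[1,0,-15],0]
    - [25,[1,0,-15],0]
    - [25,[1,0,-16],0]
    - [25,[0.7,-0.8,-15.3],0]

```text
time_s: 15.55
eef_pos: [0.5249, -0.2222, 0.2708]
tcp_rot: [180.0, 0.0, 174.0]
ft_force: [0.1, -0.5, -2.6]
grip_width: 0.0334
finger_force: 52.1
```

apply_moves:
  motion:
    - [25,[5,23,0],-0.9]
    - [25,[5,24,0],-0.9]
    - [25,[4,24,0],-0.9]
    - [25,[4,24,0],-0.9]
    - [25,[4,24,0],-0.9]

```text
time_s: 15.97
eef_pos: [0.5116, -0.1011, 0.2701]
tcp_rot: [180.0, 0.0, 178.5]
ft_force: [1.2, -0.1, -1.2]
grip_width: 0.0333
finger_force: 52.2
```

apply_moves:
  motion:
    - [25,[3,24,0],-0.9]
    - [25,[3,24,0],-0.9]
    - [25,[3,24,0],-0.9]
    - [25,[2,24,0],-0.9]
    - [25,[2,24,0],-0.9]

```text
time_s: 16.38
eef_pos: [0.4979, 0.019, 0.2702]
tcp_rot: [-180.0, 0.0, -177.0]
ft_force: [-0.3, 0.2, -2.4]
grip_width: 0.0334
finger_force: 52.2
```

apply_moves:
  motion:
    - [25,[1,24,0],-0.9]
    - [25,[1,24,0],-0.9]
    - [25,[1,24,0],-0.9]
    - [25,[0,24,0],-0.9]
    - [25,[0,24,0],-0.9]

```text
time_s: 16.8
eef_pos: [0.4848, 0.1384, 0.2702]
tcp_rot: [180.0, 0.0, -172.5]
ft_force: [-0.6, 0.2, -2.5]
grip_width: 0.0335
finger_force: 52.2
```

apply_moves:
  motion:
    - [25,[0,24,0],-0.9]
    - [25,[-1,24,0],-0.9]
    - [25,[-1,23,0],-0.9]
    - [25,[-2,23,0],-0.9]
    - [25,[-2,24,0],-0.9]

```text
time_s: 17.22
eef_pos: [0.4717, 0.2558, 0.2702]
tcp_rot: [-180.0, 0.0, -168.0]
ft_force: [0.5, -0.2, -2.8]
grip_width: 0.0334
finger_force: 52.2
```

apply_moves:
  motion:
    - [25,[-2.1,23.3,0],-1]
    - [25,[0,0,0],0]
    - [25,[0,0,20],0]
    - [25,[0,0,20],0]
    - [25,[0,0,20],0]

```text
time_s: 17.63
eef_pos: [0.4695, 0.2781, 0.2099]
tcp_rot: [180.0, 0.1, -167.0]
ft_force: [0.5, 0.7, -2.2]
grip_width: 0.0333
finger_force: 52.2
```

apply_moves:
  motion:
    - [25,[0,0,20],0]
    - [25,[0,0,20],0]
    - [25,[0,0,20],0]
    - [25,[0,0,20],0]
    - [25,[0,0,15],0]

```text
time_s: 18.05
eef_pos: [0.4684, 0.2771, 0.113]
tcp_rot: [-180.0, -0.1, -167.0]
ft_force: [0.7, 0.5, -1.9]
grip_width: 0.0334
finger_force: 52.2
```

apply_moves:
  motion:
    - [25,[0,0,0],0]
    - [25,[0,0,0],0]

```text
time_s: 18.22
eef_pos: [0.4682, 0.2772, 0.1141]
tcp_rot: [-180.0, -0.2, -167.0]
ft_force: [0.6, -0.0, -2.5]
grip_width: 0.0335
finger_force: 52.2
```

```bash
python3 tilt.py f; cat > chk.py <<'E'
from h import *
np.set_printoptions(precision=4,suppress=True)
o=np.array([.4676,.2763]); h=np.radians(13); d=np.array([np.cos(h),np.sin(h)]); n=np.array([-d[1],d[0]])
s=r.snapshot("wrist"); P=cloud(s); L=(P[...,:2]-o)@d; B=(P[...,:2]-o)@n; z=P[...,2]; zt=r.sense()["eef_pos"][2]
g=s["image"].astype(int); grey=(g.max(-1)-g.min(-1)<25)&(g.max(-1)<150)
lo=.084
m=(abs(B)<.012)&(z>lo)&(z<.16)&(L>-.12)&(L<0); print("tail end",np.percentile(L[m],[0,1,2]))
for a in (-.06,-.025,-.015,0,.01,.05):
    m=(abs(L-a)<.004)&(abs(B)<.024)&(z>lo)&grey; 
    if m.sum()>5: print(a,m.sum(),"B",np.percentile(B[m],[1,99]),"mid",np.percentile(B[m],[1,99]).mean(),"z",np.median(z[m]))
E
python3 chk.py; python3 -c "
from h import *
plan([.4691,.2779,.09],-167,1,25)"
```

```text
side 258 L -0.061968901993713243 0.05181859207818985 tilt down 10.876412348440153 top at grip z-tcp 0.03498392373701833 rms 0.0011209536305898332
wrist 7087 L -0.061922211111213946 0.03238300828863763 tilt down 11.14115385488707 top at grip z-tcp 0.03704378005892452 rms 0.0005728362280559612
scene 47 L -0.060584393746683396 0.05151115245315206 tilt down 11.02906681566554 top at grip z-tcp 0.03800718944347452 rms 0.0009746032739294228
[0.4682 0.2772 0.1141] [-179.9639   -0.1532 -167.0191] [ 0.5693 -0.0283 -2.4538] 0.03353111744561311 18.2167
tail end [-0.0705 -0.0697 -0.0693]
-0.06 2575 B [-0.0159  0.0181] mid 0.0011242023869473105 z 0.16051586279303137
-0.025 1546 B [-0.0152  0.0172] mid 0.000963988471332498 z 0.15731427209557783
-0.015 12153 B [-0.0225  0.0234] mid 0.000437547182997787 z 0.2037355266492546
0 1551 B [-0.0181  0.0196] mid 0.0007247557941998262 z 0.1526514605925849
0.01 1297 B [-0.0173  0.0194] mid 0.001051628660638038 z 0.15064763995847136
[[25,[1.3,-0.1,27.0],-0.0]]
end [0.4691 0.2779 0.09  ] -167.0
```

apply_moves:
  motion:
    - [25,[-1,0,15],0]
    - [25,[-1,0,12],0]
    - [25,[0,0,10],0]
    - [25,[0,0,6],0]
    - [25,[0,0,4],0]

```text
time_s: 18.83
eef_pos: [0.4702, 0.278, 0.0665]
tcp_rot: [-180.0, -0.1, -167.0]
ft_force: [0.1, 1.1, -3.4]
grip_width: 0.0334
finger_force: 52.2
```

apply_moves:
  motion:
    - [25,[0,0,3],0]
    - [25,[0,0,2],0]
    - [25,[0,0,2],0]
    - [25,[0,0,2],0]
    - [25,[0,0,2],0]

```text
time_s: 19.25
eef_pos: [0.4735, 0.2794, 0.0633]
tcp_rot: [180.0, 0.4, -167.0]
ft_force: [-8.4, -3.8, 23.9]
grip_width: 0.0334
finger_force: 55.2
```

```bash
python3 tilt.py g; python3 chk.py
```

```text
side 226 L -0.061988455700860146 0.05192401217779126 tilt down 9.916637854326687 top at grip z-tcp 0.03497421728376564 rms 0.0010287924692492173
wrist 7134 L -0.06194971280681439 0.031238397340458423 tilt down 10.434722838690652 top at grip z-tcp 0.035436499416756626 rms 0.0005743218621447494
scene 40 L -0.05996634945083474 0.05084604308550249 tilt down 11.119877127174325 top at grip z-tcp 0.03508681819185057 rms 0.0007023172045886608
[0.4735 0.2794 0.0633] [ 179.9527    0.422  -166.9974] [-8.405  -3.7713 23.8959] 0.03343653252531793 19.25
tail end [-0.0669 -0.0654 -0.0645]
-0.06 2179 B [-0.0154  0.0182] mid 0.0013956752084011564 z 0.10453211901842148
-0.025 1637 B [-0.0148  0.018 ] mid 0.0016016378065870527 z 0.10422240827341722
-0.015 7126 B [-0.0191  0.0219] mid 0.0013968479105369459 z 0.15868244694527445
0 3212 B [-0.0234  0.0213] mid -0.0010554340255537805 z 0.10172557315044742
0.01 1358 B [-0.0169  0.0198] mid 0.0014350920716340206 z 0.09786301186871842
```

apply_moves:
  motion:
    - [28,[0,0,0],0]
    - [28,[0,0,0],0]
    - [28,[0,0,0],0]
  force: 20

```text
time_s: 19.7
eef_pos: [0.4738, 0.2795, 0.0634]
tcp_rot: [179.9, 0.5, -167.0]
ft_force: [-5.6, -2.8, 16.2]
grip_width: 0.0331
finger_force: 54.5
```

apply_moves:
  motion:
    - [28,[0,0,0],0]
    - [28,[0,0,0],0]
    - [28,[0,0,1],0]
    - [28,[0,0,1],0]

```text
time_s: 20.03
eef_pos: [0.4738, 0.2795, 0.0632]
tcp_rot: [179.9, 0.5, -167.0]
ft_force: [-11.1, -4.5, 26.9]
grip_width: 0.0335
finger_force: 55.7
```

```bash
python3 tilt.py h; python3 chk.py
```

```text
side 249 L -0.06184153777404159 0.051999549210187505 tilt down 9.819304132070073 top at grip z-tcp 0.03496434531864804 rms 0.0011587712861648486
wrist 7104 L -0.06197750413163351 0.03144693456969915 tilt down 10.295860504230205 top at grip z-tcp 0.03537956494875367 rms 0.0005623866523115288
scene 43 L -0.06147252358712258 0.020237320755110283 tilt down 9.598471098665575 top at grip z-tcp 0.036137840401766506 rms 0.000674366116354063
[0.4738 0.2795 0.0632] [ 179.9466    0.4985 -166.9931] [-11.0771  -4.5031  26.881 ] 0.03347917040835236 20.0333
tail end [-0.0665 -0.0651 -0.0641]
-0.06 2133 B [-0.0153  0.0182] mid 0.0014643581840312484 z 0.10397260354075259
-0.025 1647 B [-0.0147  0.0181] mid 0.001714488002124411 z 0.10400639383251649
-0.015 6689 B [-0.0184  0.0216] mid 0.0015983123565837046 z 0.15889843109458615
0 4309 B [-0.0235  0.0224] mid -0.0005230515292700463 z 0.13682644703130492
0.01 1385 B [-0.0168  0.0198] mid 0.0015061004002732883 z 0.09770510888579599
```

apply_moves:
  motion:
    - [34.2,[0,0,0],0]
    - [34.2,[0,0,0],0]
    - [34.2,[0,0,0],0]

```text
time_s: 20.48
eef_pos: [0.4719, 0.2791, 0.056]
tcp_rot: [179.9, 0.1, -167.0]
ft_force: [-0.4, 0.4, 0.5]
grip_width: 0.034
finger_force: 0.6
```

```bash
python3 tilt.py i; python3 chk.py
```

```text
side 228 L -0.0619428599598075 0.05194248382655743 tilt down -0.27101246466788037 top at grip z-tcp 0.03567558711176306 rms 0.0010789583110052845
wrist 6562 L -0.061997138849895016 0.024535151274138262 tilt down 0.10637190425277185 top at grip z-tcp 0.03568338524100199 rms 0.0005577595183126644
scene 56 L -0.06174809580629913 0.024902698556723255 tilt down -0.5281054845465009 top at grip z-tcp 0.03628238732378001 rms 0.0009454365000231376
[0.4719 0.2791 0.056 ] [ 179.9283    0.1352 -166.9915] [-0.3698  0.3569  0.4993] 0.03395482722521206 20.4833
tail end [-0.069  -0.0673 -0.0655]
-0.06 729 B [-0.0143  0.0175] mid 0.0015802731820195723 z 0.0905723488979871
-0.025 1630 B [-0.0146  0.018 ] mid 0.001713771250306824 z 0.09133060085440364
-0.015 12120 B [-0.0224  0.0234] mid 0.0005170492589377171 z 0.14171445151075832
0 1731 B [-0.0177  0.0205] mid 0.001359544008036409 z 0.09142749390167791
0.01 1516 B [-0.0173  0.0201] mid 0.0014438209946750786 z 0.09134764818980745
```

apply_moves:
  motion:
    - [60,[0,0,0],0]
    - [60,[0,0,0],0]
    - [60,[0,0,0],0]
    - [85,[0,0,0],0]
    - [85,[0,0,0],0]

```text
time_s: 21.1
eef_pos: [0.4709, 0.2781, 0.0547]
tcp_rot: [-180.0, -0.0, -167.0]
ft_force: [0.2, 0.9, -0.5]
grip_width: 0.0821
finger_force: 0.0
```

apply_moves:
  motion:
    - [85,[0,0,0],0]
    - [85,[0,0,-10],0]
    - [85,[0,0,-20],0]
    - [85,[0,0,-30],0]
    - [85,[0,0,-30],0]

```text
time_s: 21.52
eef_pos: [0.4702, 0.2779, 0.1457]
tcp_rot: [-180.0, -0.1, -167.0]
ft_force: [0.8, -0.1, -0.5]
grip_width: 0.085
finger_force: 0.0
```

apply_moves:
  motion:
    - [85,[0,0,-30],0]
    - [85,[0,0,-30],0]
    - [85,[0,0,-30],0]
    - [85,[0,0,-30],0]
    - [85,[0,0,-10],0]

```text
time_s: 21.93
eef_pos: [0.4725, 0.279, 0.2817]
tcp_rot: [179.9, 0.5, -167.0]
ft_force: [-0.2, -0.7, 0.1]
grip_width: 0.0848
finger_force: 0.0
```

```bash
python3 chk.py; python3 - <<'E'
from h import *
import pickle
np.set_printoptions(precision=4,suppress=True)
print(r.sense()["eef_pos"])
# pedal treadle green pixels in earlier wrist picture
s=pickle.load(open("w1.pkl","rb")); P=cloud(s); hsv=cv2.cvtColor(s["image"],cv2.COLOR_BGR2HSV); z=P[...,2]
near=(abs(P[...,0]-.47)<.1)&(abs(P[...,1]+.34)<.1)
g=near&(hsv[...,0]>60)&(hsv[...,0]<95)&(hsv[...,1]>90); Q=P[g]; print("green",len(Q),cv2.minAreaRect(Q[:,:2].astype(np.float32)),Q.min(0),Q.max(0))
k=near&(s["image"].max(-1)<45)&(z>.025)&(z<.06); Q=P[k]; print("black",len(Q),cv2.minAreaRect(Q[:,:2].astype(np.float32)),Q.mean(0))
plan([.455,-.33,.25],-167-90+180,20,85)
E
```

```text
tail end [-0.0689 -0.0679 -0.0668]
-0.06 228 B [-0.0141  0.0172] mid 0.0015475921591208497 z 0.09019468944243356
-0.025 215 B [-0.0146  0.018 ] mid 0.0017253093717531694 z 0.09145000213284926
-0.015 7062 B [-0.0237  0.0237] mid -1.7763530045900033e-05 z 0.378333956396432
0 225 B [-0.0149  0.0184] mid 0.001715869069522282 z 0.09149270667312293
0.01 203 B [-0.015   0.0184] mid 0.0017081243334638044 z 0.09136921368932188
0.05 172 B [-0.0144  0.0178] mid 0.0017348431558995066 z 0.0915978795961788
[0.4729 0.2792 0.2822]
green 1154 ((0.4979783296585083, -0.2993442714214325), (0.06522928923368454, 0.1315796971321106), 81.4771499633789) [ 0.4297 -0.3373  0.0214] [ 0.5676 -0.2744  0.3889]
black 1186 ((0.4697681665420532, -0.30890417098999023), (0.03362231329083443, 0.06536181271076202), 79.68685913085938) [ 0.4698 -0.3061  0.0436]
[[85,[8.0,-29.0,2.0],-4.5],[85,[10.0,-29.0,2.0],-4.5],[85,[12.0,-28.0,2.0],-4.5],[85,[14.0,-27.0,2.0],-4.5],[85,[16.0,-26.0,2.0],-4.5]]
[[85,[18.0,-24.0,1.0],-4.5],[85,[20.0,-23.0,2.0],-4.5],[85,[22.0,-21.0,1.0],-4.5],[85,[24.0,-19.0,2.0],-4.5],[85,[25.0,-17.0,1.0],-4.5]]
[[85,[26.0,-15.0,2.0],-4.5],[85,[28.0,-13.0,1.0],-4.5],[85,[28.0,-11.0,2.0],-4.5],[85,[29.0,-9.0,1.0],-4.5],[85,[30.0,-7.0,2.0],-4.5]]
[[85,[30.0,-4.0,1.0],-4.5],[85,[31.0,-2.0,2.0],-4.5],[85,[31.0,1.0,1.0],-4.5],[85,[30.0,3.0,2.0],-4.5],[85,[30.4,5.9,1.2],-4.5]]
end [ 0.455 -0.33   0.25 ] -77.0
```

```bash
python3 -c "
from h import *
e=plan([.461,-.328,.25],174,20,0)"
```

```text
[[0,[7.0,-29.0,2.0],1.0],[0,[7.0,-30.0,2.0],0.9],[0,[6.0,-30.0,2.0],1.0],[0,[6.0,-30.0,2.0],0.9],[0,[5.0,-30.0,2.0],1.0]]
[[0,[5.0,-30.0,1.0],0.9],[0,[5.0,-30.0,2.0],1.0],[0,[4.0,-30.0,1.0],0.9],[0,[3.0,-30.0,2.0],1.0],[0,[3.0,-30.0,1.0],0.9]]
[[0,[3.0,-30.0,2.0],1.0],[0,[2.0,-30.0,1.0],0.9],[0,[1.0,-30.0,2.0],1.0],[0,[1.0,-30.0,1.0],0.9],[0,[1.0,-31.0,2.0],1.0]]
[[0,[-0.0,-30.0,1.0],0.9],[0,[-1.0,-31.0,2.0],1.0],[0,[-1.0,-30.0,1.0],0.9],[0,[-2.0,-31.0,2.0],1.0],[0,[-1.5,-30.3,1.2],0.9]]
end [ 0.461 -0.328  0.25 ] -186.0
```

apply_moves:
  motion:
    - [0,[7,-29,2],1]
    - [0,[7,-30,2],0.9]
    - [0,[6,-30,2],1]
    - [0,[6,-30,2],0.9]
    - [0,[5,-30,2],1]

```text
time_s: 22.4
eef_pos: [0.4686, 0.1249, 0.2646]
tcp_rot: [-180.0, -0.0, -171.8]
ft_force: [1.7, -0.7, 0.3]
grip_width: 0.0247
finger_force: 0.0
```

apply_moves:
  motion:
    - [0,[5,-30,1],0.9]
    - [0,[5,-30,2],1]
    - [0,[4,-30,1],0.9]
    - [0,[3,-30,2],1]
    - [0,[3,-30,1],0.9]

```text
time_s: 22.82
eef_pos: [0.4652, -0.0265, 0.2575]
tcp_rot: [180.0, -0.0, -176.5]
ft_force: [0.1, -0.2, -0.5]
grip_width: -0.0
finger_force: 0.0
```

apply_moves:
  motion:
    - [0,[3,-30,2],1]
    - [0,[2,-30,1],0.9]
    - [0,[1,-30,2],1]
    - [0,[1,-30,1],0.9]
    - [0,[1,-31,2],1]

```text
time_s: 23.23
eef_pos: [0.4615, -0.1777, 0.2497]
tcp_rot: [180.0, -0.0, 178.7]
ft_force: [0.6, 0.3, 0.9]
grip_width: 0.0
finger_force: 0.0
```

apply_moves:
  motion:
    - [0,[0,-30,1],0.9]
    - [0,[-1,-31,2],1]
    - [0,[-1,-30,1],0.9]
    - [0,[-2,-31,2],1]
    - [0,[-1.5,-30.3,1.2],0.9]

```text
time_s: 23.65
eef_pos: [0.4585, -0.3301, 0.2421]
tcp_rot: [180.0, -0.0, 173.9]
ft_force: [0.7, -0.3, -0.2]
grip_width: -0.0002
finger_force: 0.0
```

apply_moves:
  motion:
    - [0,[0,0,0],0]
    - [0,[0,0,0],0]

```text
time_s: 23.82
eef_pos: [0.4582, -0.3297, 0.2415]
tcp_rot: [179.9, -0.1, 173.8]
ft_force: [-1.3, -0.2, -0.4]
grip_width: 0.0001
finger_force: 0.0
```

```bash
python3 - <<'E'
from h import *
np.set_printoptions(precision=4,suppress=True)
print(r.sense()["eef_pos"],r.sense()["grip_width"])
s=r.snapshot("wrist"); cv2.imwrite("pics/w5.png",s["image"]); print([(d["location"],d["conf"],pts(s,d["location"])) for d in r.tip_of(s,"pedal_pad")[:2]])
E
```

```text
[ 0.4582 -0.3297  0.2415] 0.00011058504432805484
[([285.4, 186.3], 0.64, array([[ 0.4581, -0.3237,  0.0462]]))]
```

View pics/w5.png

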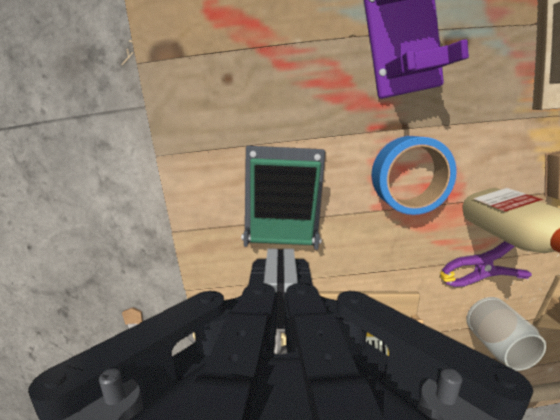

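apply_moves:
  motion:
    - [0,[0,2,15],0]
    - [0,[0,2,25],0]
    - [0,[0,1,30],0]
    - [0,[0,0,30],0]
    - [0,[0,0,30],0]

```text
time_s: 24.33
eef_pos: [0.4602, -0.3222, 0.1125]
tcp_rot: [-180.0, 0.1, 174.1]
ft_force: [-0.4, 0.5, -0.5]
grip_width: -0.0001
finger_force: 0.0
```

apply_moves:
  motion:
    - [0,[0,0,25],0]
    - [0,[0,0,20],0]
    - [0,[0,0,12],0]
    - [0,[0,0,5],0]
    - [0,[0,0,5],0]

```text
time_s: 24.75
eef_pos: [0.4599, -0.323, 0.0461]
tcp_rot: [180.0, 0.0, 174.1]
ft_force: [-1.2, 0.8, 3.3]
grip_width: 0.0
finger_force: 1.2
```

apply_moves:
  motion:
    - [0,[0,0,5],0]
    - [0,[0,0,5],0]
    - [0,[0,0,4],0]
    - [0,[0,0,3],0]
    - [0,[0,0,2],0]

```text
time_s: 25.17
eef_pos: [0.4591, -0.3244, 0.0287]
tcp_rot: [-179.9, -0.0, 174.0]
ft_force: [-5.5, 2.4, 8.4]
grip_width: -0.0002
finger_force: 4.0
```

Nearly at the stop; pressing a little further in small steps.

apply_moves:
  motion:
    - [0,[0,0,2],0]
    - [0,[0,0,2],0]
    - [0,[0,0,2],0]
    - [0,[0,0,0],0]

```text
time_s: 25.5
eef_pos: [0.4588, -0.3244, 0.0257]
tcp_rot: [-179.9, -0.1, 174.0]
ft_force: [-9.8, 6.2, 18.8]
grip_width: -0.0002
finger_force: 9.3
```

apply_moves:
  motion:
    - [0,[0,0,2],0]
    - [0,[0,0,2],0]
    - [0,[0,0,0],0]

```text
time_s: 25.75
eef_pos: [0.4589, -0.3245, 0.0253]
tcp_rot: [-179.8, -0.0, 174.0]
ft_force: [-13.8, 9.6, 33.3]
grip_width: -0.0003
finger_force: 16.6
```

apply_moves:
  motion:
    - [0,[0,0,0],0]
    - [0,[0,0,-8],0]
    - [0,[0,0,-10],0]
    - [0,[0,0,-15],0]
    - [0,[0,0,-20],0]

```text
time_s: 26.17
eef_pos: [0.4597, -0.324, 0.0704]
tcp_rot: [-180.0, 0.0, 174.0]
ft_force: [0.2, 0.0, -0.0]
grip_width: 0.0
finger_force: 0.0
```

apply_moves:
  motion:
    - [0,[0,0,-25],0]
    - [0,[0,0,-30],0]
    - [0,[0,0,-30],0]
    - [0,[0,0,-20],0]
    - [0,[0,0,0],0]

```text
time_s: 26.58
eef_pos: [0.4627, -0.3267, 0.1823]
tcp_rot: [-179.6, 0.6, 174.0]
ft_force: [1.6, -0.9, 0.8]
grip_width: -0.0001
finger_force: 0.0
```

apply_moves:
  motion:
    - [0,[0,0,0],0]
    - [0,[0,0,0],0]
    - [0,[0,0,0],0]

```text
time_s: 26.83
eef_pos: [0.4591, -0.3234, 0.1732]
tcp_rot: [179.9, -0.1, 174.0]
ft_force: [-0.3, 0.1, -0.8]
grip_width: -0.0001
finger_force: 0.0
```

```bash
python3 - <<'E'
from h import *
np.set_printoptions(precision=4,suppress=True)
st=r.sense(); print(st["eef_pos"],st["ft_force"],st["time_s"],np.abs(st["joint_vel"]).max())
import pickle
for c in ("scene","side"):
    s=r.snapshot(c); P=cloud(s); Q=cloud(pickle.load(open(c+"0.pkl","rb")))
    for nm,(x,y) in dict(scanner=(.47,.276),pedalfront=(.445,-.322)).items():
        f=lambda A:[round(float(v),4) for v in np.percentile(A[(abs(A[...,0]-x)<.012)&(abs(A[...,1]-y)<.012)&(A[...,2]<.12)][:,2],[25,50,75])]
        print(c,nm,f(Q),f(P))
E
python3 chk.py >/dev/null
```

```text
[ 0.4591 -0.3234  0.1732] [-0.2828  0.1156 -0.8301] 26.8333 0.6826583011587807
scene scanner [0.012, 0.0886, 0.0917] [0.0129, 0.0878, 0.0918]
scene pedalfront [0.0099, 0.0485, 0.0509] [0.0095, 0.0483, 0.0503]
side scanner [0.0114, 0.0891, 0.0912] [0.0117, 0.0875, 0.0913]
side pedalfront [0.0062, 0.0068, 0.0078] [0.0071, 0.0455, 0.0484]Traceback (most recent call last):
  File "chk.py", line 7, in <module>
    m=(abs(B)<.012)&(z>lo)&(z<.16)&(L>-.12)&(L<0); print("tail end",np.percentile(L[m],[0,1,2]))
                                                                    ~~~~~~~~~~~~~^^^^^^^^^^^^^^
    return _quantile_unchecked(
        a, q, axis, out, overwrite_input, method, keepdims, weights)
    return _ureduce(a,
                    func=_quantile_ureduce_func,
    ...<5 lines>...
                    overwrite_input=overwrite_input,
                    method=method)
    r = func(a, **kwargs)
    result = _quantile(arr,
                       quantiles=q,
    ...<2 lines>...
                       out=out,
                       weights=wgt)
    slices_having_nans = np.isnan(arr[-1, ...])
                                  ~~~^^^^^^^^^
IndexError: index -1 is out of bounds for axis 0 with size 0
```

The scanner is back at its docked height, the pedal is up again, and the robot is touching nothing.

```bash
python3 -c "
from rig import r
print(r.sign_off())"
```

```text
the job is handed in; nothing more can be done
None
```

I read the yellow tag (held still there for about 2 s), laid the scanner back level in its cradle, pressed the pedal to its stop and let it spring back up, and handed the job in at about 27 s; no verdict came back.

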